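Press a glued cover plate flush in the bonding jig

ROBOT

A 7-joint arm with a two-finger parallel gripper is mounted at the origin on a cart in front of the work surface, level with it; the furniture and walls round the work are solid. World frame = base frame: x ahead of the robot, y to its left, z up, the work surface at z = 0. Lengths are in m, angles in rad, forces in N, time in s.
With the tool pointing down it reaches from about 0.35 to 0.9 m from the base axis. Payload 8.1 kg.
Tool frame: the origin (TCP) lies midway between the tips of the shut fingers; the grasp point (between the pads) lies arm.grasp_offset behind it (arm.grasp_offset is the distance from the TCP to the grasp point, in m); z points along the fingers, y is the line along which they close (so a half turn about z gives the same grasp; the last joint's range is limited). The gripper opens to 92 mm and grips with 3 to 60 N. Pads are 19 mm wide; open, the fingers measure 130 mm over their backs; the gripper's body (75 mm by 190 mm) begins 47 mm behind the grasp point.
Start: joints at [-1.311, 0.434, 0.025, 1.573, -0.012, 1.134, -0.075], TCP at [0.222, 0.584, 0.227] pointing down, gripper open.
Joint ranges: [-2.62, 2.62], [-0.44, 2.09], [-1.27, 1.32], [0.08, 2.57], [-1.32, 4.46], [0.12, 2], [-2.74, 2.74]. Speed limits (rad/s): [2.22, 2.22, 3.01, 3.01, 3.14, 3.14, 3.14].

INTERFACE

Orientations are given as a rotation vector (axis times angle).
In Python, from cell import observe, imaging, arm gives the robot as it stands.
- The arm moves only by the tool apply_moves, never from a script. Its argument "commands" is a list of rows, each a list of 5 numbers: the opening in per cent of the stroke, from 0 (shut) to 100 (fully open), then the shift along the world's x, y, z in units of 0.06 m (1.0 is 0.06 m), then the turn about the world's z in units of 0.5 rad (1.0 is 0.5 rad). A call has 1 to 12 rows; each row shifts and turns the commanded pose from where the row before left it; what a row does not reach is not made up. A row lasts 1/8 s, in which the tool goes at most 62.5 mm and 10.7 degrees, less where a joint would pass 70% of its speed; a pose out of reach is approached as far as the arm can. A call with a number of a shift or a turn outside -1 to 1 is refused whole. A call with a gripper value outside its range is refused whole. The fingers move at their own pace and stop on an object; "newtons" is the grip in N (left out, the last holds). Time passes only in rows, so rows that do not move let the fingers close. It gives the time, the measured TCP pose, the force, the opening and the grip force at its end, in the units of the state.
- observe(): the state, without advancing time (a new reading comes with each control period).
- imaging.get_image(name): name is "scene" or "top" or "wrist"; returns (picture, depth): 420x560x3 uint8, red, green, blue; 420x560 float32, m along the optical axis (not along the pixel's ray), 0 where there is no reading.
- imaging.camera_params(name): a dict with "camera_matrix" (3x3 intrinsics, pixels), "origin" and "rotation" of the camera in the world; the wrist camera has in their place "tool_from_camera" (4x4, takes a point from camera to tool coordinates, whose origin is the TCP and whose axes are the flange's). Camera axes: x right, y up, looking along -z (the intrinsics and any distortion apply to the point x, -y, -z); pixel columns grow to the right and rows downward; lengths in m; the calibration is good to about 2 mm. A picture is of the moment at which its call begins: read the wrist's pose just before it. camera_params takes no time and is no camera call.
- arm.sign_off(): hands the job in; it is judged then, once.
The state is a dict: "clock": time; "joints": joint angles; "dq": joint speeds; "joint_efforts": joint torques, N m; "position": TCP position; "ee_rot": TCP orientation; "force": force on the tool from outside, world axes, zero at the start; "ft_torque": the same for the moment, N m; "width": opening from 0.0 (shut) to 1.0 (fully open); "gripper_force": force on a finger pad.
Only numpy, scipy, OpenCV 4.12 (cv2) and the standard library are available. Lean on these libraries where they do the work, as an engineer would, in place of code of your own. Each camera call takes 0.05 s, during which the arm holds its last target. There are 200 camera calls.

TASK

The steel cover plate lies in the bonding jig, on its sprung seat, and the glue under it has to set. Stand the wooden spacer upright in the one gap beside the plate that is wide enough for it, fully down, and slide the steel sleeve over the jig's upright shaft onto the plate. Then push the sleeve down until the plate is flush with the jig's rim, and finish like that: still holding the sleeve and pressing, without disturbing the tape measure, matchbox and glue bottle near by.

Things in the scene. Friction and masses are not known exactly. Their poses are not given: they have to be found in the camera images.
- jig: Fixed aluminium jig, 88 mm (its x) by 144 mm (its y); origin: centre of its underside, on the bench. Rails at x = +-31 to +-41 mm; their tops, 26 mm up, are the rim. Pocket floor 8 mm up. Stop blocks at y = +54 and -54 mm; which is the thin one varies. Wide gap (thin stop): |y| = 32 to 48 mm, 62 mm long in x. Gap at the thick stop: 6.5 mm. Plate between, |y| < 32 mm.
- shaft_top (a point): Top of the jig's fixed guide shaft: steel, 12 mm diameter with a tapered tip (5 mm across, 6 mm high), axis vertical over the jig's origin. The point is 54 mm over the bench, 23 mm above the plate's top before it is pressed.
- thin_stop_top (a point): Centre of the top face of the thin stop, a fixed dark steel block 60 mm (x) by 12 mm (y), top level with the rim (26 mm over the bench). Axes as the jig's. The wide gap lies between it and the plate; the gap's centre is 14 mm from this point towards the shaft.
- thick_stop_top (a point): Centre of the top face of the thick stop, a fixed dark steel block 60 mm (x) by 31 mm (y), top level with the rim. The spacer does not fit beside it.
- plate_top (a point): Centre of the top face of the loose cover plate, steel, 60 x 64 x 10 mm (x, y as the jig's), 0.12 kg, with a 14 mm hole round the shaft (about 1 mm of play each way). At the start it lies on the seat with its top 31 mm over the bench, 5 mm proud of the rim.
- seat (a joint): Travel of the sprung seat under the plate, m: 0 = up (plate 5 mm proud), 0.005 = on its stop, plate flush with the rim. It starts to give at 5 N and is fully down at about 10 N, weight of plate and sleeve included.
- sleeve_mid (a point): Centre of the loose dark steel sleeve, a plain tube that stands upright on the bench: 38 mm outer, 16 mm inner diameter, 50 mm high, about 0.12 kg; the point is on its axis, half-way up (25 mm over its foot). On the pressed plate it reaches from 26 to 76 mm over the bench.
- spacer_mid (a point): Centre of the loose wooden spacer, a flat block that stands upright on its edge: 44 mm (its x) by 12 mm (its y) by 50 mm high (z), about 0.05 kg; the point is half-way up (25 mm over its foot). In the gap its x lies along the jig's x, either way round; fully down its top is 58 mm over the bench.
- tape_measure: Bystander: pocket tape measure, 35 x 67 x 60 mm, loose; origin at its underside.
- matchbox_1: Bystander: matchbox, 53 x 36 x 15 mm, loose; origin at its underside.
- glue: Bystander: plastic glue bottle, 43 x 47 x 148 mm, loose; origin at its underside.
Things that resemble listed ones, but are neither listed nor needed, are in the scene too. There is more than one size of the part that bears spacer_mid; the job needs the larger. Leave any red look-alike of the part that bears sleeve_mid alone.

How it is judged:
At the end, for the whole second after the job is handed in: Spacer released, down on the pocket floor in the thin stop's gap (height within 4 mm, tilt < 0.2 rad). Sleeve on the shaft (axes within 5 mm), resting on the plate, touched by the fingers and pressed with > 4 N; plate flush with the rim within 1.5 mm, through the last second (horizontal distance between spacer_mid and thin_stop_top below 0.024 m and horizontal distance between spacer_mid and shaft_top below 0.048 m and height (world z) of spacer_mid between 0.029 and 0.037 m and angle between spacer_mid's own z axis and vertical below 0.2 rad and contact force between the fingers and spacer below 0.1 N and horizontal distance between sleeve_mid and shaft_top below 0.005 m and angle between sleeve_mid's own z axis and vertical below 0.12 rad and z of sleeve_mid in the frame of plate_top below 0.028 m and z of plate_top in the frame of jig below 0.0275 m and angle between plate_top's own z axis and vertical below 0.04 rad and value of joint seat above 0.0037 m and contact force between sleeve and plate above 4 N and contact force between the fingers and sleeve above 2 N); the arm keeps its last pose, push and grip.
It fails at once if a bystander (tape measure, matchbox, glue bottle) is moved more than 40 mm (distance of any of tape_measure, matchbox_1, glue from where it was at the start of the episode above 0.04 m).
It also fails if it takes over 56 s, if anything falls off the work surface, if the arm or the gripper's body presses on something with over 40 N, if the wrist force passes 120 N, or if a joint passes its speed limit or range.

## Working session

There is one attempt and no reset: what is moved stays moved. The work goes in short steps, Python scripts to look and compute and a tool call to move; the robot and the scene stay as the last step left them, time stands still between calls to the robot, and variables do not carry over. Pictures are saved under pics/ and viewed, at most 10 in all, crops included, and the job is handed in when it is done.

Besides the shell and the picture viewer there is one more tool, called after "Request:" by a JSON object that holds its "op" and its "data". apply_moves: Moves the arm, as the interface text tells. Its arguments: {"type":"object","properties":{"commands":{"type":"array"},"newtons":{"type":"number"}},"required":["commands"]}

```bash
mkdir -p pics; cat > h.py <<'E'
import numpy as np, cv2
from cell import observe, imaging, arm
from scipy.spatial.transform import Rotation as R
def grab(n,tag):
    s=observe(); im,d=imaging.get_image(n); p=imaging.camera_params(n)
    K=np.array(p["camera_matrix"])
    if "origin" in p: o=np.array(p["origin"]);r=np.array(p["rotation"])
    else:
        T=np.array(p["tool_from_camera"]);A=R.from_rotvec(s["ee_rot"]).as_matrix()
        o=np.array(s["position"])+A@T[:3,3]; r=A@T[:3,:3]
    np.savez(f"pics/{tag}.npz",im=im,d=d,K=K,o=o,r=r)
    cv2.imwrite(f"pics/{tag}.png",im[:,:,::-1])
    return im,d,K,o,r
def load(tag):
    z=np.load(f"pics/{tag}.npz"); return z["im"],z["d"],z["K"],z["o"],z["r"]
def cloud(v):
    im,d,K,o,r=v
    y,x=np.mgrid[:d.shape[0],:d.shape[1]]
    c=np.stack([(x-K[0,2])/K[0,0]*d,-(y-K[1,2])/K[1,1]*d,-d],-1)
    return c@r.T+o
def plane(v,px,z):
    im,d,K,o,r=v
    px=np.atleast_2d(np.array(px,float))
    c=np.c_[(px[:,0]-K[0,2])/K[0,0],-(px[:,1]-K[1,2])/K[1,1],-np.ones(len(px))]@r.T
    return o+c*((z-o[2])/c[:,2])[:,None]
E
python3 - <<'E'
from h import *
s=observe(); print({k:np.round(s[k],3) for k in s}, arm.grasp_offset)
for n in("top","scene"):
    v=grab(n,n+"0"); p=imaging.camera_params(n); print(n,{k:np.round(p[k],3).tolist() if not isinstance(p[k],str) else p[k] for k in p}, (v[1]>0).mean())
v=load("top0"); v2=load("scene0")
cv2.imwrite("pics/a.png",np.vstack([v[0],v2[0]])[:,:,::-1][:, :])
E
```

```text
{'clock': np.float64(0.0), 'joints': array([-1.311,  0.435,  0.025,  1.574, -0.012,  1.134, -0.075]), 'dq': array([ 0.   , -0.   ,  0.001,  0.001, -0.001, -0.   , -0.   ]), 'joint_efforts': array([ 0.0000e+00, -6.6784e+01,  9.8600e-01, -3.1446e+01, -6.0000e-02,
        4.3000e-02,  0.0000e+00]), 'position': array([0.222, 0.584, 0.226]), 'ee_rot': array([-5.67e-01, -3.09e+00,  2.00e-03]), 'force': array([-0.941, -0.243, -0.205]), 'ft_torque': array([-0.011, -0.018, -0.001]), 'gripper_force': np.float64(0.0), 'width': np.float64(1.001)} 0.0188
top {'camera_matrix': [[408.678, 0.0, 276.201], [0.0, 408.678, 211.833], [0.0, 0.0, 1.0]], 'origin': [0.433, -0.11, 0.894], 'rotation': [0.141, -0.151, -1.565]} 0.9962287414965987
scene {'camera_matrix': [[469.081, 0.0, 288.106], [0.0, 469.081, 212.012], [0.0, 0.0, 1.0]], 'origin': [-0.011, -0.472, 0.701], 'rotation': [0.758, -0.397, -0.959]} 0.9959438775510204
```

View pics/top0.png

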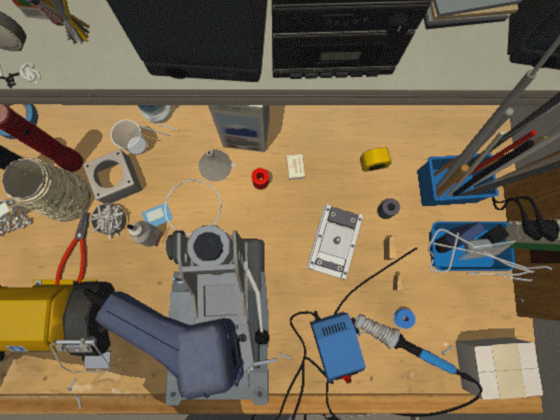

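View pics/scene0.png

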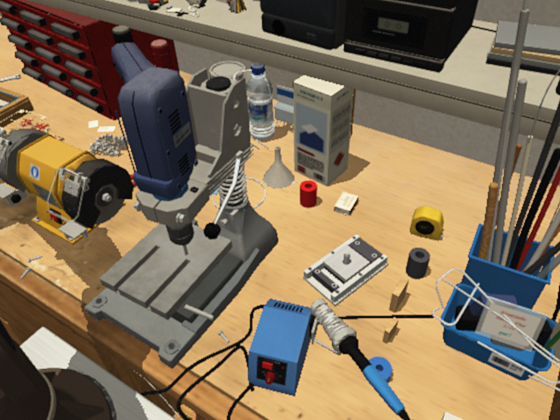

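The top view shows the jig at (336,241), the dark sleeve at (389,208) and its red look-alike at (260,177). There are two wooden blocks: (392,248), which is the larger, and (397,281), the smaller. The matchbox is at (296,166) and the tape measure at (376,158). Next I'll measure these and check an enlarged crop.

```bash
sed -i 's/r=np.array(p\["rotation"\])/r=R.from_rotvec(p["rotation"]).as_matrix()/' h.py
python3 - <<'E'
from h import *
for n in("top0","scene0"):
    z=dict(np.load(f"pics/{n}.npz")); 
    if z["r"].shape==(3,): z["r"]=R.from_rotvec(z["r"]).as_matrix(); np.savez(f"pics/{n}.npz",**z)
for n in("top0","scene0"):
    v=load(n);P=cloud(v)
    x,y,z=P[...,0],P[...,1],P[...,2]
    ok=(x>.3)&(x<.7)&(y<.05)&(y>-.45)&(z>.006)&(z<.2)
    k,l,st,c=cv2.connectedComponentsWithStats(ok.astype(np.uint8))
    for i in range(1,k):
        if st[i,4]<40: continue
        q=P[l==i]; t=q[q[:,2]>np.percentile(q[:,2],95)-.006]
        r=cv2.minAreaRect(q[:,:2].astype(np.float32)*1000)
        print(n,st[i],"top",np.round(t.mean(0),4),"zmax",q[:,2].max().round(3),"rect",np.round(r[0],1),np.round(r[1],1),round(r[2],1))
    print("bench",np.round(np.median(z[(x>.3)&(x<.7)&(y<.0)&(y>-.4)&(abs(z)<.006)]),4))
v=load("top0");P=cloud(v)
# height map of obstacles between start and jig
m=(P[...,0]>0.1)&(P[...,0]<.75)
for y0 in np.arange(-.45,.6,.05):
    row=[]
    for x0 in np.arange(.2,.75,.05):
        a=(abs(P[...,0]-x0)<.025)&(abs(P[...,1]-y0)<.025); row.append(round(float(P[...,2][a].max()),2) if a.any() else None)
    print(round(y0,2),row)
a=v[0][130:310,260:440]; b=load("scene0")[0][170:350,280:460]
cv2.imwrite("pics/crop.png",cv2.resize(np.hstack([a,b]),(800,400),interpolation=cv2.INTER_CUBIC)[:,:,::-1])
E
```

```text
top0 [417 158  25  48 677] top [ 0.6546 -0.4368  0.0867] zmax 0.091 rect [ 655.5 -442.4] [88.6 21. ] 4.0
top0 [440 159  22  31 268] top [ 0.6426 -0.4365  0.1948] zmax 0.199 rect [ 650.6 -441.5] [16.8 45.1] 90.0
top0 [202 163  29  18 347] top [0.6963 0.0218 0.0408] zmax 0.049 rect [686.4  19. ] [27. 62.] 0.1
top0 [362 162  23   9 134] top [ 0.6979 -0.326   0.0559] zmax 0.062 rect [ 696.6 -329. ] [ 6.2 41.8] 0.5
top0 [252 167  17  22 305] top [ 0.6711 -0.0809  0.0512] zmax 0.056 rect [671.5 -81.1] [34.9 37.7] 86.9
top0 [288 167  17  12 168] top [ 0.6887 -0.1598  0.0172] zmax 0.022 rect [ 688.5 -160.2] [22.9 35.9] 0.3
top0 [377 198  23  21 346] top [ 0.6044 -0.357   0.0515] zmax 0.055 rect [ 604.2 -356.9] [36.1 36.9] 85.5
top0 [ 307  204   57   75 2675] top [ 0.5383 -0.2449  0.032 ] zmax 0.058 rect [ 537.6 -244.5] [ 88.4 149. ] 72.8
top0 [428 221  22  51 329] top [ 0.5401 -0.4302  0.1142] zmax 0.119 rect [ 520. -430.] [ 39.5 103.8] 89.9
top0 [383 237  13  24 258] top [ 0.5187 -0.3558  0.0514] zmax 0.056 rect [ 517.  -355.7] [13.4 45.7] 85.6
top0 [ 242  238   28  120 1927] top [ 0.3578 -
[... 2617 characters left out ...]
1 [0.03, 0.08, 0.08, None, 0.43, 0.41, 0.0, 0.01, 0.01, 0.01, 0.01]
0.15 [0.0, 0.01, 0.01, None, 0.01, 0.01, 0.07, 0.15, 0.01, 0.01, 0.01]
0.2 [0.0, 0.01, 0.17, 0.19, 0.17, 0.15, 0.01, 0.03, 0.04, 0.06, 0.08]
0.25 [0.0, 0.01, 0.16, 0.19, 0.18, 0.16, 0.01, 0.05, 0.06, 0.06, 0.06]
0.3 [0.01, 0.01, 0.13, 0.17, 0.17, 0.15, 0.02, 0.03, 0.17, 0.17, 0.25]
0.35 [0.0, 0.01, 0.13, 0.17, 0.17, 0.15, 0.02, 0.01, 0.17, 0.17, 0.26]
0.4 [0.01, 0.01, 0.07, 0.13, 0.15, 0.15, 0.0, 0.01, 0.17, 0.17, 0.15]
0.45 [0.0, 0.0, 0.0, None, None, 0.07, 0.01, 0.02, 0.07, 0.11, None]
0.5 [None, None, None, None, None, 0.0, 0.0, 0.02, 0.02, 0.01, 0.0]
0.55 [None, None, None, None, None, None, None, None, None, None, None]
```

View pics/crop.png

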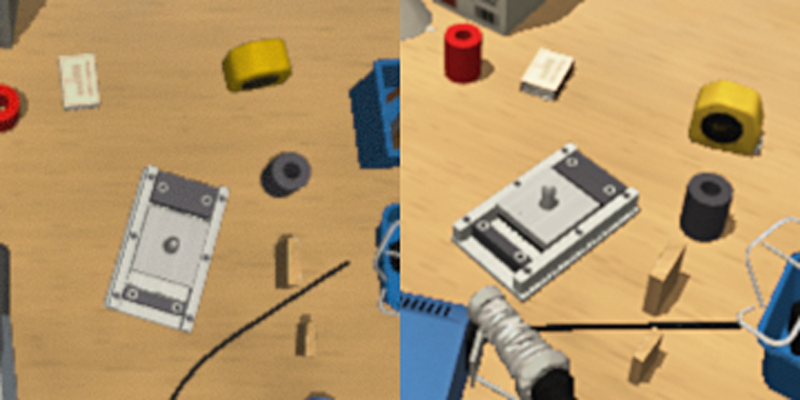

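The crop confirms which parts are which. The dark sleeve is at crop (287,173), and the red one at (460,52) stays alone. The larger spacer is at crop (290,260) and measures 45 mm long and 50 mm high; the smaller one at (307,337) is about 30 mm long and 36 mm high. The thin stop and wide gap are at the robot's end of the jig, at crop (155,297).

The blue bins are close on the right, so at the pick the fingers should close along world x. Next I'll check the bin and shelf clearances and the tool's yaw.

```bash
python3 - <<'E'
from h import *
s=observe(); A=R.from_rotvec(s["ee_rot"]).as_matrix(); print("tool x,y axes",A[:,0].round(3),A[:,1].round(3))
Q=[]
for n in("top0","scene0"):
    v=load(n);P=cloud(v)[v[1]>0].reshape(-1,3); Q.append(P)
    for x0 in np.arange(.4,.8,.04):
        out=[]
        for z0,z1 in((.075,.15),(.15,.3),(.3,.6)):
            a=P[(abs(P[:,0]-x0)<.02)&(P[:,2]>z0)&(P[:,2]<z1)&(P[:,1]<-.28)]
            out.append(a[:,1].max().round(3) if len(a) else None)
        print(n,x0.round(2),"max y of obstacles z .075-.15,.15-.3,.3-.6:",out)
P=np.vstack(Q)
a=P[(P[:,0]>.55)&(P[:,2]>.3)&(abs(P[:,1])<.5)]; print("far tall: min x",np.percentile(a[:,0],[0,1,5,20]).round(3))
a=P[(P[:,0]<.6)&(abs(P[:,1])<.2)&(P[:,2]<.6)]; print("drill zmax",a[:,2].max())
E
```

```text
tool x,y axes [-0.935  0.355 -0.   ] [ 0.355  0.935 -0.001]
top0 0.4 max y of obstacles z .075-.15,.15-.3,.3-.6: [np.float64(-0.28), None, None]
top0 0.44 max y of obstacles z .075-.15,.15-.3,.3-.6: [np.float64(-0.627), None, None]
top0 0.48 max y of obstacles z .075-.15,.15-.3,.3-.6: [np.float64(-0.422), np.float64(-0.599), None]
top0 0.52 max y of obstacles z .075-.15,.15-.3,.3-.6: [np.float64(-0.41), np.float64(-0.574), None]
top0 0.56 max y of obstacles z .075-.15,.15-.3,.3-.6: [np.float64(-0.424), np.float64(-0.571), None]
top0 0.6 max y of obstacles z .075-.15,.15-.3,.3-.6: [np.float64(-0.435), np.float64(-0.574), None]
top0 0.64 max y of obstacles z .075-.15,.15-.3,.3-.6: [np.float64(-0.433), np.float64(-0.418), np.float64(-0.407)]
top0 0.68 max y of obstacles z .075-.15,.15-.3,.3-.6: [np.float64(-0.429), np.float64(-0.419), np.float64(-0.383)]
top0 0.72 max y of obstacles z .075-.15,.15-.3,.3-.6: [np.float64(-0.431), np.float64(-0.28), np.float64(-0.28)]
top0 0.76 max y of obstacles z .075-.15,.15-.3,.3-.6: [np.float64(-0.66), np.float64(-0.66), np.float64(-0.28)]
scene0 0.4 
[... 313 characters left out ...]
11), None, None]
scene0 0.56 max y of obstacles z .075-.15,.15-.3,.3-.6: [np.float64(-0.426), None, None]
scene0 0.6 max y of obstacles z .075-.15,.15-.3,.3-.6: [np.float64(-0.437), None, None]
scene0 0.64 max y of obstacles z .075-.15,.15-.3,.3-.6: [np.float64(-0.434), np.float64(-0.42), np.float64(-0.4)]
scene0 0.68 max y of obstacles z .075-.15,.15-.3,.3-.6: [np.float64(-0.432), np.float64(-0.432), np.float64(-0.394)]
scene0 0.72 max y of obstacles z .075-.15,.15-.3,.3-.6: [np.float64(-0.435), np.float64(-0.28), np.float64(-0.28)]
scene0 0.76 max y of obstacles z .075-.15,.15-.3,.3-.6: [None, None, np.float64(-0.28)]
far tall: min x [0.641 0.658 0.724 0.734]
drill zmax 0.43366210520322895
```

Request:
{"op": "apply_moves", "data": {"commands": [[100,0,0,0.9,0],[100,0,0,0.9,0],[100,0,0,0.9,0],[100,0,0,0.9,0],[100,0,0,0.9,0]]}}

```text
clock: 0.72
position: [0.2217, 0.5839, 0.4983]
ee_rot: [-0.567, -3.09, 0.001]
force: [1.1, -0.1, 0.0]
width: 0.996
gripper_force: 0.0
```

Request:
{"op": "apply_moves", "data": {"commands": [[100,0.64,-0.78,0.2,0],[100,0.64,-0.78,0.2,0],[100,0.64,-0.78,0,-0.36],[100,0.64,-0.78,0,-0.36],[100,0.64,-0.78,0,-0.36],[100,0.64,-0.78,0,-0.36],[100,0.25,-0.85,0,-0.36],[100,0.25,-0.85,0,-0.36],[100,0.25,-0.85,0,-0.36],[100,0.2,-0.85,0,0],[100,0.1,-0.85,0,0],[100,0.1,-0.85,0,0]]}}

```text
clock: 2.22
position: [0.5211, -0.0041, 0.5205]
ee_rot: [-2.278, -2.163, 0.0]
force: [0.4, -0.1, -0.4]
width: 1.001
gripper_force: 0.0
```

Request:
{"op": "apply_moves", "data": {"commands": [[65,0,-0.95,0,0],[65,0,-0.95,0,0],[65,0,-0.95,0,0],[65,0,-0.95,-0.5,0],[65,0,-0.95,-0.9,0],[65,0,-0.95,-0.9,0],[65,-0.1,-0.2,-0.9,0],[65,0,0,-0.8,0],[65,0,0,0,0]]}}

```text
clock: 3.35
position: [0.5136, -0.3299, 0.3003]
ee_rot: [-2.274, -2.158, 0.003]
force: [0.5, -0.0, 0.5]
width: 0.652
gripper_force: 0.0
```

```bash
python3 - <<'E'
from h import *
v=grab("wrist","w1"); s=observe(); print(np.round(s["position"],4),s["clock"]); P=cloud(v); print("cam",v[3].round(3))
x,y,z=P[...,0],P[...,1],P[...,2]
ok=(v[1]>0)&(x>.3)&(x<.66)&(y>-.405)&(z>.008)&(z<.1)
k,l,st,c=cv2.connectedComponentsWithStats(ok.astype(np.uint8))
for i in range(1,k):
    if st[i,4]<150: continue
    q=P[l==i]; zt=np.percentile(q[:,2],90); t=q[(abs(q[:,2]-zt)<.004)]
    r=cv2.minAreaRect(t[:,:2].astype(np.float32)*1000); 
    print(st[i],"ztop",zt.round(4),t.mean(0).round(4),"rect",np.round(r[0],1),np.round(r[1],1),round(r[2],1))
E
```

```text
[ 0.5149 -0.3309  0.3033] 3.4
cam [ 0.519 -0.253  0.457]
[101  25  56  30 328] ztop 0.0229 [ 0.3121 -0.1731  0.0219] rect [ 316.1 -172.7] [32.5  6.7] 4.6
[  81   26  105  120 6953] ztop 0.0842 [ 0.3403 -0.2307  0.0829] rect [ 338.1 -239.7] [63.8 91.7] 20.2
[ 235   53  125   94 6361] ztop 0.0303 [ 0.5351 -0.2423  0.0295] rect [ 534.  -242.7] [ 78.6 137.5] 73.6
[335 171  34  34 818] ztop 0.0496 [ 0.6037 -0.3565  0.0487] rect [ 603.8 -357.1] [36.3 37. ] 3.2
[271 181  34  16 500] ztop 0.0495 [ 0.5179 -0.3549  0.0486] rect [ 517.9 -355. ] [11.8 43. ] 87.8
[224 195  26  12 254] ztop 0.0348 [ 0.4467 -0.3704  0.0339] rect [ 446.6 -370.5] [ 8.7 31.4] 84.0
[172 199  28  27 568] ztop 0.0213 [ 0.3729 -0.3834  0.0204] rect [ 373.  -383.6] [39.1 38.3] 40.5
```

View pics/w1.png

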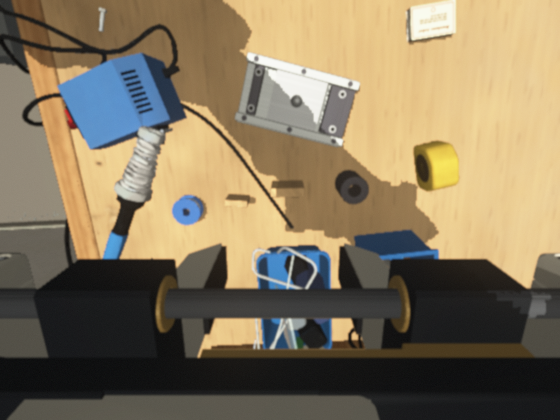

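The wrist view shows the large spacer at (288,188), the small one at (236,201), the sleeve at (351,187), and the jig at (297,99) with the thin stop on its left side. I'm descending to the large spacer.

Request:
{"op": "apply_moves", "data": {"commands": [[65,0.04,-0.2,-0.5,0],[65,0,-0.2,-0.8,0],[65,0,0,-0.9,0],[65,0,0,-0.9,0],[65,0,0,-0.5,0],[65,0,0,0,0]]}}

```text
clock: 4.15
position: [0.5185, -0.3553, 0.0879]
ee_rot: [-2.277, -2.164, -0.0]
force: [-0.1, 0.2, 0.6]
width: 0.648
gripper_force: 0.0
```

Request:
{"op": "apply_moves", "data": {"commands": [[65,-0.01,0,-0.6,0],[65,0,0,-0.46,0],[65,0,0,0,0],[30,0,0,0,0],[30,0,0,0,0],[30,0,0,0,0],[30,0,0,0,0]], "newtons": 20}}

```text
clock: 5.03
position: [0.5182, -0.3564, 0.0261]
ee_rot: [2.276, 2.161, 0.002]
force: [-0.4, 0.9, 7.7]
width: 0.476
gripper_force: 20.0
```

Request:
{"op": "apply_moves", "data": {"commands": [[30,0,0,0.6,0],[30,0,0,0.8,0],[30,0,0.1,0.7,0],[30,0,0.2,0.1,0],[30,0,0.2,0,0],[30,0,0,0,0]]}}

```text
clock: 5.78
position: [0.5168, -0.3233, 0.1548]
ee_rot: [-2.274, -2.163, -0.0]
force: [0.2, -0.7, -1.0]
width: 0.478
gripper_force: 20.0
```

```bash
python3 - <<'E'
from h import *
v=grab("wrist","w2"); s=observe(); print(np.round(s["position"],4),s["clock"],s["width"]); P=cloud(v); print("cam",v[3].round(3))
x,y,z=P[...,0],P[...,1],P[...,2]
ok=(v[1]>0)&(abs(x-.535)<.09)&(abs(y+.245)<.07)&(z>.012)&(z<.06)
k,l,st,c=cv2.connectedComponentsWithStats(ok.astype(np.uint8)); i=1+np.argmax(st[1:,4]); print(st[i])
q=P[l==i]; print("z pct",np.percentile(q[:,2],[5,30,50,70,99.9]).round(4))
t=q[abs(q[:,2]-.026)<.012]; r=cv2.minAreaRect(t[:,:2].astype(np.float32)*1000); print("all",np.round(r[0],1),np.round(r[1],1),r[2])
sh=q[q[:,2]>.045]; print("shaft",len(sh),sh.mean(0).round(4), sh[:,2].max())
b=z[(v[1]>0)&(abs(x-.52)<.15)&(abs(y+.245)<.12)&(z<.008)]; print("bench",np.median(b))
x0,y0,w,h=st[i][:4]; 
c=v[0][max(0,y0-10):y0+h+10,x0-10:x0+w+10]; print("crop origin",x0-10,y0-10,c.shape)
f=790/c.shape[1]; f=min(f,590/c.shape[0])
cv2.imwrite("pics/w2c.png",cv2.resize(c,None,fx=f,fy=f,interpolation=cv2.INTER_CUBIC)[:,:,::-1]); print(f)
# plate top face from depth
g=q[(abs(q[:,2]-.031)<.0025)]
r=cv2.minAreaRect(g[:,:2].astype(np.float32)*1000); print(np.round(r[0],1),np.round(r[1],1),r[2])
E
```

```text
[ 0.5167 -0.3243  0.1548] 5.825 0.48199115764953104
cam [ 0.521 -0.246  0.312]
[  206    30   189   142 14356]
z pct [0.0229 0.0245 0.0253 0.0292 0.0528]
all [ 533.9 -242.8] [ 82.4 143.7] 73.14371490478516
shaft 184 [ 0.5338 -0.2428  0.05  ] 0.05374333337095327
bench -0.0013067093154562337
crop origin 196 20 (162, 209, 3)
3.6419753086419755
[ 534.  -242.8] [60.1 64.2] 72.92652893066406
```

View pics/w2c.png

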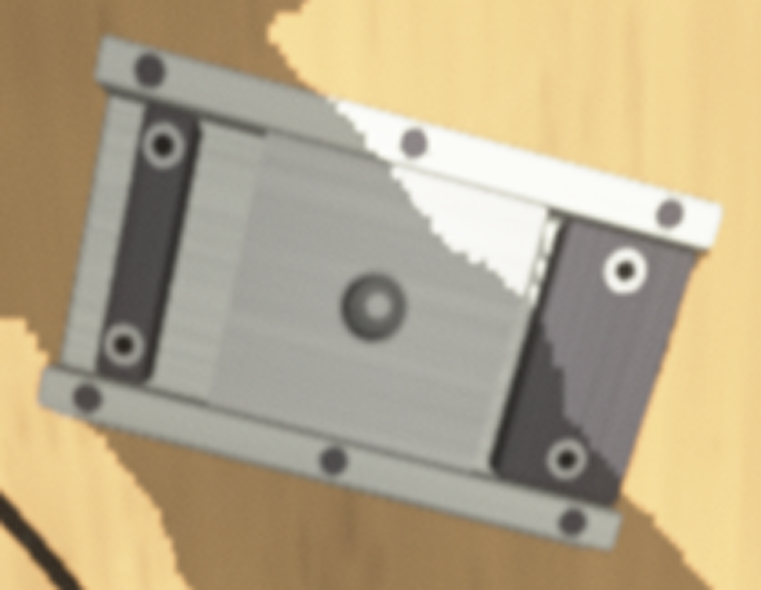

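The crop shows the jig with its thin stop on the left (crop 150,240), the wide gap beside it (215,270), the shaft at (375,305) and the thick stop on the right. I'm turning to the placing yaw and taking a second view, so the wrist-camera bias can be solved out.

Request:
{"op": "apply_moves", "data": {"commands": [[30,0.19,0.12,0,0.33],[30,0.19,0.12,0,0.33],[30,0.19,0.12,0,0.33],[30,0.19,0.12,0,0.33],[30,0.19,0.12,0,0.33],[30,0.19,0.12,0,0.33],[30,0.19,0.12,0,0.33],[30,0.19,0.12,0,0.33],[30,0,0,0,0],[30,0,0,0,0]]}}

```text
clock: 7.08
position: [0.6073, -0.2688, 0.1553]
ee_rot: [-0.481, -3.103, 0.0]
force: [0.6, -0.3, -0.5]
width: 0.476
gripper_force: 20.0
```

```bash
cat >> h.py <<'E'
def jigmeas(v):
    P=cloud(v); x,y,z=P[...,0],P[...,1],P[...,2]
    q=P[(v[1]>0)&(abs(x-.535)<.09)&(abs(y+.245)<.07)&(z>.012)&(z<.06)]
    c=q[(abs(q[:,2]-.0305)<.003)]; r=cv2.minAreaRect(c[:,:2].astype(np.float32)*1000)
    sh=q[q[:,2]>.045]
    return sh.mean(0),len(sh),r
E
python3 - <<'E'
from h import *
s1=None
v=grab("wrist","w3"); s=observe(); A=R.from_rotvec(s["ee_rot"]).as_matrix()
print(np.round(s["position"],4),"tooly deg",np.degrees(np.arctan2(A[1,1],A[0,1])),"cam",v[3].round(3))
print(jigmeas(v)); print(jigmeas(load("w2")))
a=jigmeas(v)[0][:2]; b=jigmeas(load("w2"))[0][:2]
r2=load("w2")[4]; A1=R.from_rotvec([-2.274,-2.163,0]).as_matrix()
# meas = J + Ai@t
M=np.zeros((4,4)); M[:2,:2]=M[2:,:2]=np.eye(2); M[:2,2:]=A[:2,:2]; M[2:,2:]=A1[:2,:2]
print("J, t_tool",np.linalg.solve(M,np.r_[a,b]).round(4))
# spacer visible? points between fingers
P=cloud(v); d=P-np.array(s["position"]); loc=d@A
m=(v[1]>0)&(abs(loc[...,1])<.023)&(abs(loc[...,0])<.03)&(loc[...,2]<.03)&(loc[...,2]>-.05)
q=loc[m]; print(len(q), np.percentile(q,[2,50,98],axis=0).round(4)); ys,xs=np.where(m); print(xs.min(),xs.max(),ys.min(),ys.max())
E
```

```text
[ 0.6073 -0.2688  0.1556] tooly deg 72.40798158662797 cam [ 0.533 -0.246  0.312]
(array([ 0.53401075, -0.24264635,  0.04986563]), 185, ((525.48974609375, -238.2855224609375), (74.27486419677734, 83.0561294555664), 72.42263793945312))
(array([ 0.53377659, -0.24279891,  0.04996561]), 184, ((535.253173828125, -238.78579711914062), (68.61015319824219, 64.16970825195312), 73.04646301269531))
J, t_tool [ 5.338e-01 -2.426e-01 -2.000e-04 -0.000e+00]
5545 [[-0.0052 -0.0227 -0.0425]
 [ 0.0075  0.0001 -0.0168]
 [ 0.009   0.0221  0.0235]]
228 342 231 334
```

View pics/w3.png

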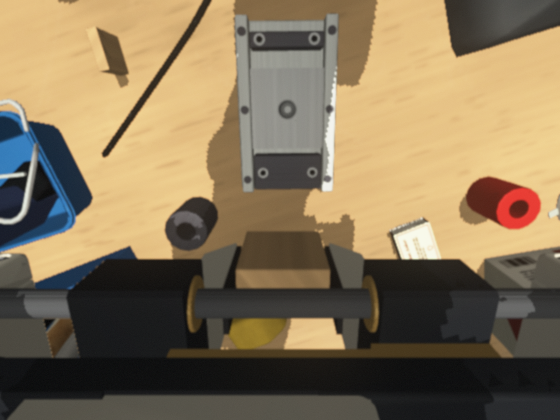

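The spacer is held at (285,260) and the jig shows at (287,105). The wrist bias solves to about 0, and the spacer sits about 1.4 mm off centre in tool x. I'm moving over the gap.

Request:
{"op": "apply_moves", "data": {"commands": [[30,-0.6,0.2,0,0.02],[30,-0.6,0.2,0,0],[30,-0.64,0.22,0,0],[30,0,0,-0.4,0],[30,0,0,-0.4,0],[30,0,0,0,0],[30,0,0,0,0]]}}

```text
clock: 8.0
position: [0.498, -0.2313, 0.1088]
ee_rot: [0.461, 3.107, -0.001]
force: [-0.0, 0.5, -0.0]
width: 0.478
gripper_force: 20.0
```

```bash
python3 - <<'E'
from h import *
s=observe(); A=R.from_rotvec(s["ee_rot"]).as_matrix(); p=np.array(s["position"])
v=load("w3"); 
g=grab("wrist","w4"); 
P=cloud(g); loc=(P-p)@A
m=(g[1]>0)&(abs(loc[...,1])<.019)&(abs(loc[...,0])<.03)
f=loc[m&(loc[...,2]>-.02)&(loc[...,2]<.02)]; print("face x by z",[(round(z,3),np.median(f[abs(f[:,2]-z)<.003][:,0]).round(4),(abs(f[:,2]-z)<.003).sum()) for z in np.arange(-.018,.02,.006)])
t=loc[m&(loc[...,2]<-.015)&(loc[...,2]>-.03)&(abs(loc[...,0])<.012)]; print("top",len(t),np.percentile(t,[2,50,98],axis=0).round(4))
ang=np.radians(73.0); u=np.array([-np.sin(ang),np.cos(ang)]); J=np.array([.5338,-.2427])
for e in (.0010,.0014,.002):
    print(e,"move needed",(J+.040*u-e*A[:2,0]-p[:2]).round(4))
print(p.round(4),np.degrees(np.arctan2(A[1,1],A[0,1])))
print(jigmeas(g)[:2])
E
```

```text
face x by z [(np.float64(-0.018), np.float64(0.0077), np.int64(383)), (np.float64(-0.012), np.float64(0.0077), np.int64(436)), (np.float64(-0.006), np.float64(0.0077), np.int64(359)), (np.float64(0.0), np.float64(0.0077), np.int64(353)), (np.float64(0.006), np.float64(0.0076), np.int64(309)), (np.float64(0.012), np.float64(0.0077), np.int64(279)), (np.float64(0.018), np.float64(0.0077), np.int64(225))]
top 2156 [[-0.0019 -0.0183 -0.0238]
 [ 0.0049 -0.0001 -0.0224]
 [ 0.0081  0.0182 -0.0157]]
0.001 move needed [-0.0015 -0.    ]
0.0014 move needed [-0.0011 -0.0001]
0.002 move needed [-0.0005 -0.0003]
[ 0.498  -0.2313  0.1088] 73.13524500482885
(array([nan, nan, nan]), 0)h.py:31: RuntimeWarning: Mean of empty slice.
  return sh.mean(0),len(sh),r
  ret = um.true_divide(
```

View pics/w4.png

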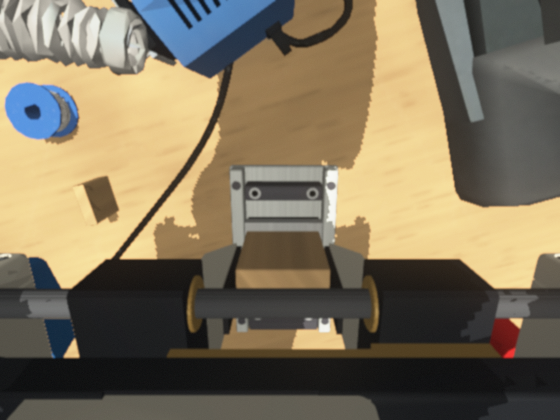

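The spacer hangs straight over the gap; its top is at (283,245) and the thin stop at (283,192). The correction needed is −0.8 mm in x, then I descend.

Request:
{"op": "apply_moves", "data": {"commands": [[30,-0.013,0,-0.4,0],[30,0,0,-0.4,0],[30,0,0,-0.2,0],[30,0,0,-0.12,0],[30,0,0,-0.06,0],[30,0,0,0,0]]}}

```text
clock: 8.8
position: [0.4973, -0.2308, 0.0376]
ee_rot: [0.458, 3.108, -0.0]
force: [0.5, -0.3, 0.2]
width: 0.475
gripper_force: 20.0
```

Request:
{"op": "apply_moves", "data": {"commands": [[30,0,0,-0.04,0],[30,0,0,-0.02,0],[30,0,0,-0.01,0],[30,0,0,0,0]]}}

```text
clock: 9.3
position: [0.4974, -0.2308, 0.034]
ee_rot: [0.459, 3.107, 0.0]
force: [-2.7, 0.9, 12.2]
width: 0.475
gripper_force: 20.0
```

The spacer touched down with 12 N at the expected depth. I'm releasing it and lifting off.

Request:
{"op": "apply_moves", "data": {"commands": [[75,0,0,0,0],[75,0,0,0,0],[75,0,0,0,0],[75,0,0,0.5,0],[75,0,0,0.8,0],[75,0.2,-0.1,0.8,0],[75,0.3,-0.3,0.5,-0.3],[75,0.3,-0.3,0.2,-0.36],[75,0.3,-0.3,0,-0.36],[75,0,0,0,-0.36],[75,0,0,0,0]]}}

```text
clock: 10.68
position: [0.563, -0.2906, 0.2006]
ee_rot: [-1.48, -2.77, 0.001]
force: [-0.7, -0.2, -1.1]
width: 0.753
gripper_force: 0.0
```

```bash
python3 - <<'E'
from h import *
s=observe(); A=R.from_rotvec(s["ee_rot"]).as_matrix(); p=np.array(s["position"]); print(p.round(4),np.degrees(np.arctan2(A[1,1],A[0,1])))
v=grab("wrist","w5"); P=cloud(v); x,y,z=P[...,0],P[...,1],P[...,2]
q=P[(v[1]>0)&(abs(x-.4955)<.035)&(abs(y+.231)<.035)&(z>.042)&(z<.08)]
if len(q):
    print("spacer",len(q),"ztop",np.percentile(q[:,2],90).round(4)); t=q[q[:,2]>np.percentile(q[:,2],90)-.003]
    r=cv2.minAreaRect(t[:,:2].astype(np.float32)*1000); print(np.round(r[0],1),np.round(r[1],1),r[2])
q=P[(v[1]>0)&(abs(x-.604)<.035)&(abs(y+.357)<.035)&(z>.044)&(z<.06)]
if len(q):
    (cx,cy),rr=cv2.minEnclosingCircle(q[:,:2].astype(np.float32)*1000); print("sleeve",len(q),cx,cy,rr)
W=np.vstack([cloud(load(n))[load(n)[1]>0].reshape(-1,3) for n in("top0","scene0")])
d=np.hypot(W[:,0]-.604,W[:,1]+.357)
for z0 in np.arange(.05,.8,.05):
    a=(W[:,2]>z0)&(W[:,2]<z0+.05); i=np.where(a)[0]
    if len(i): j=i[np.argmin(d[i])]; print(z0.round(2),d[j].round(3),W[j].round(3))
E
```

```text
[ 0.563  -0.2906  0.2006] 33.751566595398394
spacer 770 ztop 0.0574
[ 495.7 -231.4] [43.7 12.1] 73.1888427734375
sleeve 805 603.7357177734375 -356.7221984863281 18.917354583740234
0.05 0.005 [ 0.609 -0.355  0.051]
0.1 0.089 [ 0.631 -0.441  0.149]
0.15 0.082 [ 0.631 -0.434  0.198]
0.2 0.078 [ 0.632 -0.43   0.221]
0.25 0.081 [ 0.655 -0.421  0.298]
0.3 0.077 [ 0.655 -0.415  0.343]
0.35 0.074 [ 0.656 -0.409  0.385]
0.4 0.071 [ 0.66  -0.401  0.447]
0.45 0.07 [ 0.661 -0.397  0.485]
0.5 0.07 [ 0.668 -0.385  0.537]
```

View pics/w5.png

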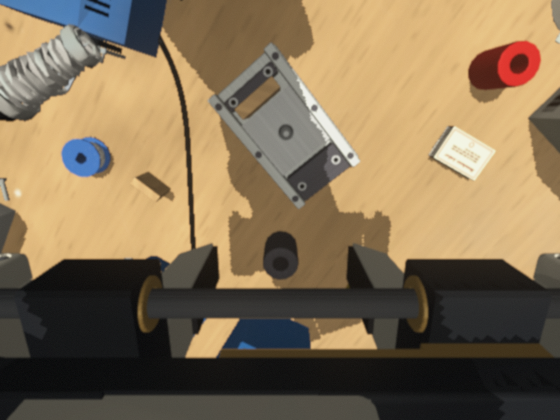

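The spacer stands in the gap at (258,98), with its top at 57 mm and centred. The sleeve is at (281,256). Next I turn to yaw 0 and move over the sleeve.

Request:
{"op": "apply_moves", "data": {"commands": [[72,0.17,-0.27,0,-0.3],[72,0.17,-0.28,0,-0.3],[72,0.17,-0.28,0,-0.3],[72,0.17,-0.27,0,-0.28],[72,0,0,-0.4,0],[72,0,0,-0.6,0],[72,0,0,-0.3,0],[72,0,0,0,0],[72,0,0,0,0]]}}

```text
clock: 11.85
position: [0.6044, -0.3573, 0.1245]
ee_rot: [2.222, 2.219, 0.001]
force: [-0.4, 1.0, 0.4]
width: 0.723
gripper_force: 0.0
```

Request:
{"op": "apply_moves", "data": {"commands": [[72,-0.012,0.01,-0.5,0],[72,0,0,-0.5,0],[72,0,0,-0.4,0],[72,0,0,-0.3,0],[72,0,0,0,0],[30,0,0,0,0],[30,0,0,0,0],[30,0,0,0,0],[30,0,0,0,0]], "newtons": 40}}

```text
clock: 12.98
position: [0.6035, -0.3563, 0.0217]
ee_rot: [2.223, 2.218, 0.001]
force: [0.2, -0.0, 3.2]
width: 0.407
gripper_force: 40.0
```

Request:
{"op": "apply_moves", "data": {"commands": [[30,0,0,0.6,0],[30,0,0,0.8,0],[30,-0.1,0.15,0.7,0.3],[30,-0.15,0.24,0.2,0.32],[30,-0.15,0.25,0,0.32],[30,-0.15,0.25,0,0.32],[30,-0.15,0.25,0,0.32],[30,-0.15,0.25,0,0.32],[30,-0.15,0.25,0,0.32],[30,-0.16,0.25,0,0.32],[30,0,0,0,0],[30,0,0,0,0]]}}

```text
clock: 14.48
position: [0.5337, -0.2435, 0.1592]
ee_rot: [0.48, 3.104, -0.001]
force: [-0.2, -0.0, -1.2]
width: 0.408
gripper_force: 40.0
```

```bash
python3 - <<'E'
from h import *
s=observe(); A=R.from_rotvec(s["ee_rot"]).as_matrix(); p=np.array(s["position"]); print(p.round(4),np.degrees(np.arctan2(A[1,1],A[0,1])),s["force"].round(1))
g=grab("wrist","w6"); P=cloud(g); loc=(P-p)@A
m=(g[1]>0)&(abs(loc[...,1])<.012)&(abs(loc[...,0])<.03)
f=loc[m&(loc[...,2]>-.022)&(loc[...,2]<.018)]
for z in np.arange(-.02,.02,.008):
    k=f[abs(f[:,2]-z)<.004]
    if len(k)>20:  # circle of radius 19: axis x from each point
        ok=k[:,0]>.008; k=k[ok]; print(round(z,3),len(k),np.median(k[:,0]-np.sqrt(.019**2-k[:,1]**2)).round(4))
print("to go",np.array([.5338,-.2427])-p[:2])
E
```

```text
[ 0.5337 -0.2435  0.1592] 72.43198202561607 [-0.2 -0.  -1.2]
-0.02 260 -0.0003
-0.012 309 -0.0003
-0.004 266 -0.0003
0.004 230 -0.0003
0.012 206 -0.0003
to go [5.44722670e-05 7.58232237e-04]
```

Request:
{"op": "apply_moves", "data": {"commands": [[30,-0.003,0.015,-0.5,0.02],[30,0,0,-0.5,0],[30,0,0,-0.4,0],[30,0,0,-0.1,0],[30,0,0,-0.1,0],[30,0,0,0,0],[30,0,0,0,0]], "newtons": 60}}

```text
clock: 15.4
position: [0.5339, -0.2421, 0.0638]
ee_rot: [0.459, 3.107, -0.0]
force: [0.2, -0.6, -0.9]
width: 0.404
gripper_force: 60.0
```

Request:
{"op": "apply_moves", "data": {"commands": [[30,0,-0.008,-0.1,0],[30,0,0,-0.08,0],[30,0,0,-0.04,0],[30,0,0,-0.04,0],[30,0,0,0,0]]}}

```text
clock: 16.02
position: [0.5335, -0.2424, 0.0478]
ee_rot: [0.459, 3.108, 0.0]
force: [-1.5, 0.1, 7.0]
width: 0.401
gripper_force: 60.0
```

Request:
{"op": "apply_moves", "data": {"commands": [[30,0,0,-0.02,0],[30,0,0,-0.01,0],[30,0,0,0,0],[30,0,0,0,0]]}}

```text
clock: 16.52
position: [0.5337, -0.2425, 0.0475]
ee_rot: [0.459, 3.107, 0.001]
force: [-6.2, 2.3, 22.3]
width: 0.408
gripper_force: 60.0
```

```bash
python3 - <<'E'
from h import *
for n in("top","scene"):
    v=grab(n,n+"9"); v0=load(n+"0"); 
    P=cloud(v); P0=cloud(v0)
    for nm,c in(("tape",(.697,-.333)),("match",(.688,-.161)),("spacer",(.4955,-.231))):
        for Q in((P0,P)):
            q=Q[(np.hypot(Q[...,0]-c[0],Q[...,1]-c[1])<.06)&(Q[...,2]>(.045 if nm=="spacer" else .01))&(Q[...,2]<.075)]
            print(n,nm,len(q),q.mean(0).round(3) if len(q) else "", q[:,2].max().round(3) if len(q) else "")
s=observe(); print(s["force"].round(1),s["clock"])
a=load("top9")[0][130:310,260:440]; b=load("scene9")[0][170:350,280:460]
cv2.imwrite("pics/fin.png",cv2.resize(np.hstack([a,b]),(800,400),interpolation=cv2.INTER_CUBIC)[:,:,::-1])
E
```

```text
top tape 585 [ 0.71  -0.33   0.048] 0.064
top tape 97 [ 0.723 -0.343  0.055] 0.061
top match 378 [ 0.704 -0.159  0.017] 0.022
top match 376 [ 0.704 -0.159  0.017] 0.022
top spacer 27 [ 0.534 -0.243  0.053] 0.058
top spacer 0  
scene tape 814 [ 0.703 -0.34   0.04 ] 0.061
scene tape 818 [ 0.703 -0.34   0.04 ] 0.061
scene match 290 [ 0.701 -0.161  0.014] 0.017
scene match 0  
scene spacer 31 [ 0.531 -0.246  0.049] 0.054
scene spacer 604 [ 0.511 -0.243  0.06 ] 0.075
[-5.9  3.  22.1] 16.625
```

View pics/fin.png

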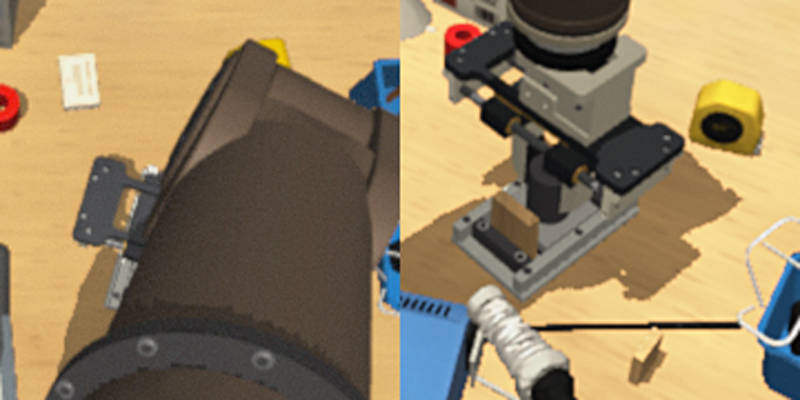

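The spacer stands in the gap (crop 515,222) and the sleeve is on the shaft, pressed with about 22 N. Its foot is at 25.8 mm, which is flush with the rim, and the bystanders look undisturbed. I'm handing in.

```bash
python3 -c "
from cell import arm
print(arm.sign_off())"
```

```text
the job is handed in; nothing more can be done
None
```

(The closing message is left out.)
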